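# Assemble a stepped bottle display

### The arm

A 6-joint arm with a two-finger parallel gripper is mounted at the origin on the work surface. World frame = base frame: x ahead of the robot, y to its left, z up, the work surface at z = 0. Lengths are in m, angles in degrees, forces in N, time in s.
With the tool pointing down it reaches from about 0.375 to 0.9 m from the base axis. Payload 3.1 kg.
Tool frame: the origin (TCP) lies at the very end of the fingers, on their centre line; the grasp point (between the pads) lies 19 mm behind it (bot.hold_point_z is the z of the grasp point in the tool frame, in m); z points along the fingers, y is the line along which they close (so a half turn about z gives the same grasp; the last joint's range is limited). The gripper opens to 87 mm and grips with 3 to 60 N. Pads are 19 mm wide; open, the fingers measure 117 mm over their backs; the gripper's body (75 mm by 190 mm) begins 51 mm behind the grasp point.
Start: joints at [52.798, 30.224, 82.088, -0, 67.689, -10.227], TCP at [0.283, 0.557, 0.223] pointing down, gripper open.
Joint ranges: [-176.69, 176.69], [-43.24, 126.21], [12.49, 139.97], [-82, 262], [0, 151.66], [-163.58, 163.58]. Speed limits (degrees/s): [159.86, 159.86, 180, 180, 180, 180].

### API

Orientations are given as a 3x3 rotation matrix whose columns are the frame's x, y, z axes.
In Python, from rig import bot, capture, camera_model gives the robot as it stands.
- The arm moves only by the tool apply_moves, never from a script. Its argument "plan" is text: rows parted by semicolons, each of 6 numbers parted by spaces: the shift along the tool's x, y, z in units of 0.05 m (1.0 is 0.05 m), then the turn, a rotation vector about the tool's x, y, z in units of 360 degrees (1.0 is 360 degrees). In form: dx dy dz ax ay az; .... A call has 1 to 10 rows; each row shifts and turns the commanded pose from where the row before left it, along the tool's axes as they then stand; what a row does not reach is not made up. A row lasts 1/12 s, in which the tool goes at most 41.7 mm and 7.16 degrees, less where a joint would pass 70% of its speed; a pose out of reach is approached as far as the arm can. A call with a number of a shift or a turn outside -1 to 1 is refused whole. A call with a gripper value outside its range is refused whole. "gripper" is the gripper command: -1 is shut, 1 is fully open, values between are in proportion, set as the call begins (left out, the last holds). The fingers move at their own pace and stop on an object; the grip force is fixed at half the most. Time passes only in rows, so rows that do not move let the fingers close. It gives the time, the measured TCP pose, the force, the opening and the grip force at its end, in the units of the state.
- bot.read_state(): the state, without advancing time (a new reading comes with each control period).
- capture(name): name is "side" or "top" or "wrist"; returns the picture (400x640x3 uint8, red, green, blue); there is no depth.
- camera_model(name): a dict with "vertical_fov" (degrees; the focal length in pixels is half the picture's height over the tangent of half this angle, whatever the lens; pixels are square), "cx", "cy" (the principal point, pixels), "position" and "rotation" of the camera in the world; the wrist camera has in their place "hand_eye" (4x4, takes a point from camera to tool coordinates, whose origin is the TCP and whose axes are the flange's). Camera axes: x right, y down, z forward; pixel columns grow to the right and rows downward; lengths in m; the calibration is good to about 2 mm. A picture is of the moment at which its call begins: read the wrist's pose just before it. camera_model takes no time and is no camera call.
- bot.hand_in(): hands the job in; it is judged then, once.
The state is a dict: "time_s": time; "joint_positions": joint angles; "qvel": joint speeds; "tau": joint torques, N m; "position": TCP position; "tcp_rot": TCP orientation; "force": force on the tool from outside, world axes, zero at the start; "moment": the same for the moment, N m; "opening": opening from 0.0 (shut) to 1.0 (fully open); "grasp_force": force on a finger pad.
Only numpy, scipy, OpenCV 4.12 (cv2) and the standard library are available. Lean on these libraries where they do the work, as an engineer would, in place of code of your own. Each camera call takes 0.05 s, during which the arm holds its last target. There are 200 camera calls.

### The job

Build the stepped bottle display on the round black base: lay the large yellow ring flat on the base, then the medium ring on it, then the small ring on top, each centred on the base so that an even step shows all round. Then stand the little wine bottle upright in the middle of the rings, with its foot down on the base. Set each piece down without dropping it or tipping the bottle, and leave the tape roll, the cement bottle and the spirit level where they are.

Things in the scene. Friction and masses are not known exactly. Their poses are not given: they have to be found in the camera images.
- base_top (a point): Centre of the top face of the base: a round black glossy disc 206 mm in diameter and 18 mm thick, with a flush white light window 65 mm across in the middle. It is heavy and does not move. The point lies at the height of the top face; z is up.
- large_c (a point): Flat ring of fluorescent yellow-green acrylic lying on the table, outer diameter 176 mm, bore 80 mm (so the band is 48 mm wide), 12 mm thick, about 275 g; one of three rings alike but for their outer size. The point is the centre of the ring, half-way up its thickness (6 mm above its underside), in the middle of the bore; z is the ring's axis.
- medium_c (a point): Flat ring of fluorescent yellow-green acrylic lying on the table, outer diameter 146 mm, bore 80 mm (so the band is 33 mm wide), 12 mm thick, about 165 g; one of three rings alike but for their outer size. The point is the centre of the ring, half-way up its thickness (6 mm above its underside), in the middle of the bore; z is the ring's axis.
- small_c (a point): Flat ring of fluorescent yellow-green acrylic lying on the table, outer diameter 116 mm, bore 80 mm (so the band is 18 mm wide), 12 mm thick, about 80 g; one of three rings alike but for their outer size. The point is the centre of the ring, half-way up its thickness (6 mm above its underside), in the middle of the bore; z is the ring's axis.
- bottle_c (a point): Small dark green wine bottle standing upright, 200 mm high, empty, about 320 g. Body 60 mm in diameter up to 92 mm above its foot, then shoulders that narrow to the neck; the neck is a straight gold-foiled cylinder 28 mm in diameter from 142 to 192 mm above the foot. The point is on the bottle's axis, half-way up, 100 mm above the foot; z runs along the axis to the mouth.
- tape: Bystander: roll of black tape lying flat, 100 mm in diameter with a 76 mm bore, 24 mm high. Origin at the centre of its underside.
- cement: Bystander: small white bottle of acrylic cement with a red spout, 42 mm in diameter, 95 mm high, standing. Origin at the centre of its underside.
- level: Bystander: short aluminium spirit level, 150 mm long (its x axis), 22 mm wide, 38 mm high. Origin at the centre of its underside.
Things that resemble listed ones, but are neither listed nor needed, are in the scene too. There is more than one size of the part that bears bottle_c; the job needs the largest. Leave any orange look-alike of the part that bears small_c alone.

How it is judged (in metres and radians):
On the way, in this order (a step that is already met when the one before it is completed fails the run):
1. the large ring lies flat and centred on the base, released (horizontal distance between large_c and base_top below 0.008 m and z of large_c in the frame of base_top between 0.003 and 0.009 m and angle between large_c's own z axis and vertical below 0.06 rad and contact force between large and the fingers below 0.1 N and linear speed of large below 0.03 m/s), for 0.2 s.
2. the medium ring lies flat and centred on the large one, released (horizontal distance between medium_c and base_top below 0.008 m and z of medium_c in the frame of base_top between 0.015 and 0.021 m and angle between medium_c's own z axis and vertical below 0.06 rad and contact force between medium and the fingers below 0.1 N and linear speed of medium below 0.03 m/s), for 0.2 s.
3. the small ring lies flat and centred on the medium one, released (horizontal distance between small_c and base_top below 0.008 m and z of small_c in the frame of base_top between 0.027 and 0.033 m and angle between small_c's own z axis and vertical below 0.06 rad and contact force between small and the fingers below 0.1 N and linear speed of small below 0.03 m/s), for 0.2 s.
4. the bottle stands upright in the well, its foot on the base, released (horizontal distance between bottle_c and base_top below 0.015 m and z of bottle_c in the frame of base_top between 0.096 and 0.104 m and angle between bottle_c's own z axis and vertical below 0.06 rad and contact force between bottle and the fingers below 0.1 N and linear speed of bottle below 0.03 m/s), for 0.2 s.
At the end, for the whole second after the job is handed in: Large, medium and small ring lie in this order from the bottom up on the base, each centred within 8 mm, 3 mm in height, level within 0.06 rad; the bottle stands in them within 15 mm of the centre, foot on the base within 4 mm, upright within 0.06 rad; all released and at rest (all of step 1 and all of step 2 and all of step 3 and all of step 4); the robot touches nothing.
It fails at once if a bystander is moved by more than 25 mm (distance of any of tape, cement, level from where it was at the start of the episode above 0.025 m).
It fails at once if the bottle is tipped over (angle between bottle_c's own z axis and vertical above 0.7 rad).
It fails at once if a ring or the bottle is dropped (falls freely by more than about 25 mm) ((linear speed of large above 0.7 m/s and contact force between large and anything else below 0.05 N) or (linear speed of medium above 0.7 m/s and contact force between medium and anything else below 0.05 N) or (linear speed of small above 0.7 m/s and contact force between small and anything else below 0.05 N) or (linear speed of bottle above 0.7 m/s and contact force between bottle and anything else below 0.05 N)).
It also fails if it takes over 136 s, if anything falls off the work surface, if the arm or the gripper's body presses on something with over 40 N, if the wrist force passes 120 N, or if a joint passes its speed limit or range.

## Working session

There is one attempt and no reset: what is moved stays moved. The work goes in short steps, Python scripts to look and compute and a tool call to move; the robot and the scene stay as the last step left them, time stands still between calls to the robot, and variables do not carry over. Pictures are saved under pics/ and viewed, at most 19 in all, crops included, and the job is handed in when it is done.

Besides the shell and the picture viewer there is one more tool, called after ">>>" by a JSON object that holds its "op" and its "data", one argument or row to a line. apply_moves: Moves the arm, as the interface text tells. Its arguments: {"type":"object","properties":{"plan":{"type":"string"},"gripper":{"type":"number"}},"required":["plan"]}

```bash
ls; mkdir -p pics; python3 - <<'E'
from rig import bot,capture,camera_model
import cv2
for n in("top","side"):
    cv2.imwrite(f"pics/{n}0.png",capture(n)[:,:,::-1]); print(n,camera_model(n))
print(camera_model("wrist")); print(bot.read_state())
E
```

```text
pics
top {'vertical_fov': 54.541422766380364, 'cx': 322.8273862449855, 'cy': 204.4637902525104, 'position': array([ 0.33592055, -0.04035239,  1.14115664]), 'rotation': array([[-0.02191955, -0.99366664,  0.11020955],
       [-0.99973306,  0.02098011, -0.00967671],
       [ 0.00730321, -0.11039224, -0.99386127]])}
side {'vertical_fov': 53.35236701417847, 'cx': 317.12759874235815, 'cy': 196.86546776416134, 'position': array([-0.18641618, -0.7879933 ,  0.83159461]), 'rotation': array([[ 0.75949694, -0.39268287,  0.51861793],
       [-0.65049194, -0.46454092,  0.60088432],
       [ 0.00496227, -0.79372659, -0.60825445]])}
{'vertical_fov': 70.38382355994908, 'cx': 320.2270751147782, 'cy': 198.3122567214421, 'hand_eye': array([[ 9.20025728e-05, -9.68578597e-01, -2.48707648e-01,
         6.60932487e-02],
       [ 9.99999466e-01,  3.45014883e-04, -9.73719585e-04,
         1.14374904e-05],
       [ 1.02893179e-03, -2.48707425e-01,  9.68578111e-01,
        -1.61678988e-01],
       [ 0.00000000e+00,  0.00000000e+00,  0.00000000e+00,
         1.00000000e+00]])}
{'time_s': 0.1, 'joint_positions': array([ 5.27991152e+01,  3.02735861e+01,  8.21484862e+01, -8.38738628e-05,
        6.76907289e+01, -1.02262353e+01]), 'qvel': array([ 0.06501217, -0.10042771, -0.21998712, -0.04301816, -0.04187978,
        0.10028676]), 'tau': array([-5.35189101e-04, -4.40990531e+01, -1.77148497e+01,  6.34428416e-02,
        5.34784596e-02, -7.11668599e-05]), 'position': array([0.28305567, 0.55648843, 0.22167318]), 'tcp_rot': array([[-8.91207351e-01,  4.53594580e-01, -1.18925012e-03],
       [ 4.53596006e-01,  8.91206038e-01, -1.56896889e-03],
       [ 3.48191105e-04, -1.93771572e-03, -9.99998062e-01]]), 'force': array([ 0.56087481,  0.06725231, -0.42572068]), 'moment': array([ 0.05396261, -0.00602602, -0.0129474 ]), 'grasp_force': 0.0, 'opening': 0.9994476429744806}
```

View pics/top0.png

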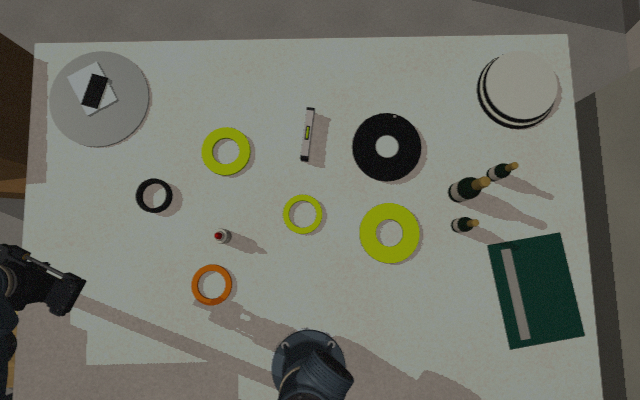

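View pics/side0.png

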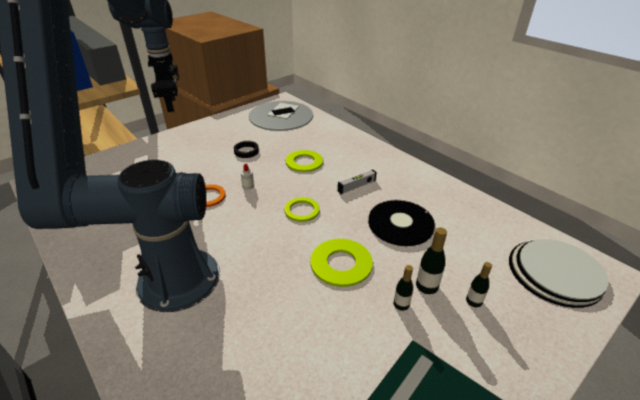

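Candidates in the top view:
- **Rings:** large yellow at (390,233), medium at (226,151), small at (303,214). The orange look-alike at (212,285) is to be left alone.
- **Base:** the black disc at (387,147), not the stack of plates at (517,88) or the grey disc at (100,98).
- **Bottles:** the largest is at (467,189), with smaller ones at (500,172) and (462,225).

Next I'll measure these.

```bash
cat > h.py <<'E'
from rig import bot,capture,camera_model
import cv2,numpy as np
from scipy.optimize import least_squares
def cam(n):
    m=camera_model(n); f=200/np.tan(np.radians(m["vertical_fov"]/2))
    if n=="wrist":
        s=bot.read_state(); H=m["hand_eye"]; R0=np.array(s["tcp_rot"]); 
        R=R0@H[:3,:3]; p=R0@H[:3,3]+s["position"]
    else: R,p=m["rotation"],m["position"]
    return f,m["cx"],m["cy"],R,p
def ray(c,uv,z):
    f,cx,cy,R,p=c; uv=np.atleast_2d(uv).astype(float)
    d=np.c_[(uv[:,0]-cx)/f,(uv[:,1]-cy)/f,np.ones(len(uv))]@R.T
    return p+d*((z-p[2])/d[:,2])[:,None]
def proj(c,P):
    f,cx,cy,R,p=c; q=(np.atleast_2d(P)-p)@R
    return np.c_[cx+f*q[:,0]/q[:,2],cy+f*q[:,1]/q[:,2]]
def circ(xy):
    xy=xy[:,:2]; g=lambda v:np.hypot(*(xy-v[:2]).T)-v[2]
    return least_squares(g,[*xy.mean(0),.05],loss="soft_l1",f_scale=.001).x
def rings(img,c,z,lo=(25,90,70),hi=(45,255,255)):
    hsv=cv2.cvtColor(img,cv2.COLOR_RGB2HSV); m=cv2.inRange(hsv,lo,hi)
    cs,h=cv2.findContours(m,cv2.RETR_CCOMP,cv2.CHAIN_APPROX_NONE); out=[]
    for i,k in enumerate(cs):
        if len(k)>40: out.append((h[0][i][3]>=0,circ(ray(c,k[:,0],z)),k[:,0].mean(0)))
    return out
def tomove(dx,dy,dz):
    R=np.array(bot.read_state()["tcp_rot"]); return R.T@[dx,dy,dz]/.05
E
python3 - <<'E'
from h import *
np.set_printoptions(precision=4,suppress=True)
for n in("top","side"):
    img=capture(n); c=cam(n); print(n)
    for hole,v,px in rings(img,c,.012): print(hole,v,px)
    if n=="top":
        b=[(387,113),(353,147),(421,147),(387,181)]
    else: b=[(369,221),(435,224),(402,201),(401,246)]
    print("base",circ(ray(c,b,.018)),"win",ray(c,(387,146) if n=="top" else (401,220),.018))
    t=[(486,182),(515,166),(475,222)] if n=="top" else [(440,232),(487,266),(408,268)]
    print(ray(c,t,.2),ray(c,t,.15))
    print("robot",proj(c,[0,0,0]))
    t=[(154,195),(222,236),(307,134)] if n=="top" else [(246,150),(248,180),(357,181)]
    print(ray(c,t,.03))
t=capture("top")
k=t[130:260,340:540]; cv2.imwrite("pics/c1.png",cv2.resize(k[:,:,::-1],None,fx=4,fy=4,interpolation=cv2.INTER_CUBIC))
E
```

```text
top
False [ 0.3753 -0.2419  0.0866] [388.7588 232.5706]
True [ 0.3751 -0.2418  0.0405] [388.9615 232.5128]
False [0.4353 0.0097 0.0565] [302.1743 213.7798]
True [0.4352 0.0095 0.0404] [302.2078 213.7792]
False [0.6275 0.2342 0.0721] [225.4338 150.9853]
True [0.6273 0.2338 0.0399] [225.64 150.84]
base [ 0.6289 -0.2454  0.1021] win [[ 0.6309 -0.2454  0.018 ]]
[[ 0.4875 -0.4528  0.2   ]
 [ 0.5261 -0.5275  0.2   ]
 [ 0.3895 -0.4191  0.2   ]] [[ 0.4955 -0.4747  0.15  ]
 [ 0.5362 -0.5534  0.15  ]
 [ 0.3923 -0.4393  0.15  ]]
robot [[308.2128 367.4095]]
[[ 0.4968  0.4344  0.03  ]
 [ 0.3748  0.2382  0.03  ]
 [ 0.6685 -0.0092  0.03  ]]
side
False [ 0.3725 -0.2443  0.0894] [341.0188 262.075 ]
True [ 0.3724 -0.2445  0.0371] [341.0152 260.9394]
False [0.433  0.0073 0.0608] [301.5    208.9651]
True [0.4322 0.0072 0.0361] [301.3019 208.7358]
False [0.6251 0.2323 0.0764] [303.7865 160.3258]
True [0.6256 0.2312 0.0362] [304.     160.1364]
base [ 0.6253 -0.2509  0.1045] win [[ 0.6303 -0.244   0.018 ]]
[[ 0.484  -0.4529  0.2   ]
 [ 0.4711 -0.582   0.2   ]
 [ 0.338  -0.4765  0.2   ]] [[ 0.5371 -0.4263  0.15  ]
 [ 0.5232 -0.5657  0.15  ]
 [ 0.3795 -0.4518  0.15  ]]
robot [[178.3477 278.5518]]
[[ 0.4806  0.4117  0.03  ]
 [ 0.3754  0.2337  0.03  ]
 [ 0.6628 -0.0168  0.03  ]]
```

View pics/c1.png

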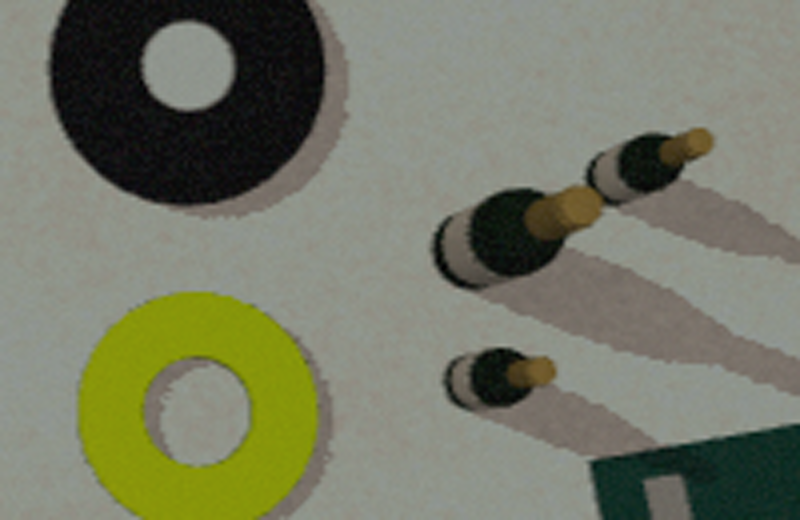

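The crop shows the largest bottle, mouth at about (484,182), with its smaller copies at (515,165) and (477,222). Base window is at (387,146). I'll align the tool with the world axes and head for the large ring.

>>> {"op": "apply_moves", "data": {
  "plan": "0 0 0 0 0 -0.0187;0 0 0 0 0 -0.0187;0 0 0 0 0 -0.0187;0 0 0 0 0 -0.0187;-0.4 -0.5 0 0 0 0;-0.5 -0.7 0 0 0 0;-0.6 -0.7 0 0 0 0;-0.6 -0.7 0 0 0 0;-0.5 -0.7 0 0 0 0;0 -0.7 0 0 0 0",
  "gripper": 1
}}

```text
time_s: 1.08
position: [0.4114, 0.3648, 0.2229]
tcp_rot: [[-1.0, 0.003, 0.006], [0.003, 1.0, 0.002], [-0.006, 0.002, -1.0]]
force: [1.2, 0.0, 0.1]
opening: 0.999
grasp_force: 0.0
```

>>> {"op": "apply_moves", "data": {
  "plan": "0 -0.8 0 0 0 0;0 -0.8 0 0 0 0;0 -0.8 0 0 0 0;0 -0.8 0 0 0 0;0 -0.8 0 0 0 0;0 -0.8 0.2 0 0 0;0 -0.8 0.4 0 0 0;0 -0.8 0.4 0 0 0;0 -0.8 0.4 0 0 0;0 -0.8 0.4 0 0 0"
}}

```text
time_s: 1.92
position: [0.4057, -0.0251, 0.1377]
tcp_rot: [[-1.0, 0.001, 0.002], [0.001, 1.0, -0.001], [-0.002, -0.001, -1.0]]
force: [0.6, -0.1, -0.6]
opening: 0.998
grasp_force: 0.0
```

>>> {"op": "apply_moves", "data": {
  "plan": "0.2 -0.8 0.2 0 0 0;0.2 -0.8 0 0 0 0;0.2 -0.6 0 0 0 0;0.1 -0.3 0 0 0 0;0 -0.1 0 0 0 0;0 0 0 0 0 0;0 0 0 0 0 0"
}}

```text
time_s: 2.5
position: [0.3708, -0.1521, 0.1282]
tcp_rot: [[-1.0, 0.001, -0.0], [0.001, 1.0, 0.0], [0.0, 0.0, -1.0]]
force: [0.6, 0.6, 0.2]
opening: 0.999
grasp_force: 0.0
```

```bash
python3 - <<'E'
from h import *
np.set_printoptions(precision=4,suppress=True)
s=bot.read_state();print(s["position"],s["tcp_rot"],s["qvel"].max())
c=cam("wrist");img=capture("wrist");cv2.imwrite("pics/w1.png",img[:,:,::-1])
for r in rings(img,c,.012):print(r)
E
```

```text
[ 0.3708 -0.1521  0.1282] [[-1.      0.0013 -0.    ]
 [ 0.0013  1.      0.0004]
 [ 0.      0.0004 -1.    ]] 1.5408405552353066
(np.False_, array([-34.2378,  -4.615 ,  34.9725]), array([249.7755, 272.3878]))
(np.False_, array([0.4221, 0.004 , 0.0457]), array([467.4225, 216.9953]))
(np.False_, array([ 0.3626, -0.243 ,  0.0757]), array([230.9328, 185.9567]))
```

View pics/w1.png

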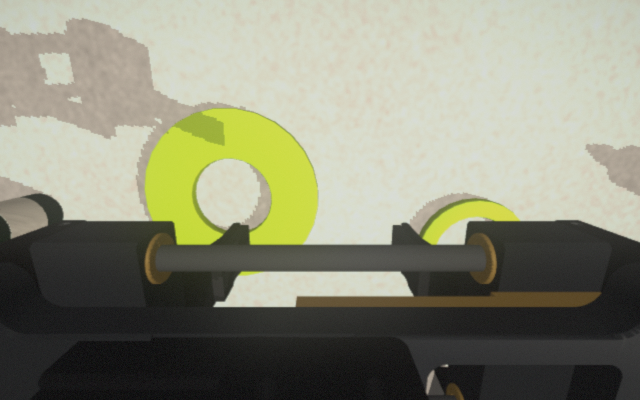

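The wrist view shows the large ring with its bore at about (232,194) and the fingers over its +y side. I'm descending onto the band.

>>> {"op": "apply_moves", "data": {
  "plan": "-0.06 -0.3 0.2 0 0 0;0 -0.24 0.4 0 0 0;0 0 0.5 0 0 0;0 0 0.5 0 0 0;0 0 0.4 0 0 0;0 0 0.3 0 0 0;0 0 0.1 0 0 0;0 0 0.06 0 0 0;0 0 0 0 0 0;0 0 0 0 0 0"
}}

```text
time_s: 3.38
position: [0.3742, -0.1792, 0.0058]
tcp_rot: [[-1.0, -0.0, 0.001], [-0.0, 1.0, -0.001], [-0.001, -0.001, -1.0]]
force: [0.0, -0.6, 0.4]
opening: 1.0
grasp_force: 0.0
```

>>> {"op": "apply_moves", "data": {
  "plan": "0 0 0 0 0 0;0 0 0 0 0 0;0 0 0 0 0 0;0 0 0 0 0 0;0 0 0 0 0 0;0 0 0 0 0 0;0 0 0 0 0 0;0 0 0 0 0 0;0 0 0 0 0 0;0 0 0 0 0 0",
  "gripper": -1
}}

```text
time_s: 4.22
position: [0.3735, -0.1793, 0.0053]
tcp_rot: [[-1.0, 0.001, -0.0], [0.001, 1.0, 0.0], [0.0, 0.0, -1.0]]
force: [-1.3, 1.1, 2.5]
opening: 0.554
grasp_force: 28.9
```

>>> {"op": "apply_moves", "data": {
  "plan": "0 0 -0.1 0 0 0;0 0 -0.3 0 0 0;0 0 -0.4 0 0 0;0 0 -0.4 0 0 0;-0.2 0 -0.3 0 0 0;-0.5 0 0 0 0 0;-0.7 0 0 0 0 0;-0.7 0 0 0 0 0;-0.7 0 0 0 0 0;-0.7 0 0 0 0 0"
}}

```text
time_s: 5.05
position: [0.5496, -0.179, 0.0801]
tcp_rot: [[-1.0, 0.0, -0.001], [0.0, 1.0, 0.001], [0.001, 0.001, -1.0]]
force: [0.6, -0.2, -3.7]
opening: 0.554
grasp_force: 28.9
```

>>> {"op": "apply_moves", "data": {
  "plan": "-0.7 0 0 0 0 0;-0.5 0 0 0 0 0;-0.3 0 0 0 0 0;-0.12 0 0 0 0 0;0 0 0 0 0 0;0 0 0 0 0 0;0 0 0 0 0 0"
}}

```text
time_s: 5.63
position: [0.6274, -0.1793, 0.0796]
tcp_rot: [[-1.0, 0.001, -0.003], [0.001, 1.0, 0.001], [0.003, 0.001, -1.0]]
force: [-0.5, 0.5, -4.0]
opening: 0.552
grasp_force: 28.9
```

```bash
python3 - <<'E'
from h import *
np.set_printoptions(precision=4,suppress=True)
s=bot.read_state();p=s["position"];print(p,s["opening"],s["force"])
img=capture("top");cv2.imwrite("pics/t2.png",cv2.resize(img[60:260,280:500,::-1],None,fx=3,fy=3))
for r in rings(img,cam("top"),p[2]+.007):print(r)
img=capture("side");cv2.imwrite("pics/s2.png",img[120:320,240:500,::-1])
E
```

```text
[ 0.6274 -0.1793  0.0796] 0.5524243277873808 [-0.4932  0.5214 -3.9631]
(np.False_, array([0.42  , 0.0058, 0.0438]), array([299.2857, 222.6667]))
(np.False_, array([0.609 , 0.2055, 0.0753]), array([202.9778, 150.2444]))
(np.False_, array([ 0.6279, -0.2725,  0.057 ]), array([411.6373, 143.0686]))
```

View pics/t2.png

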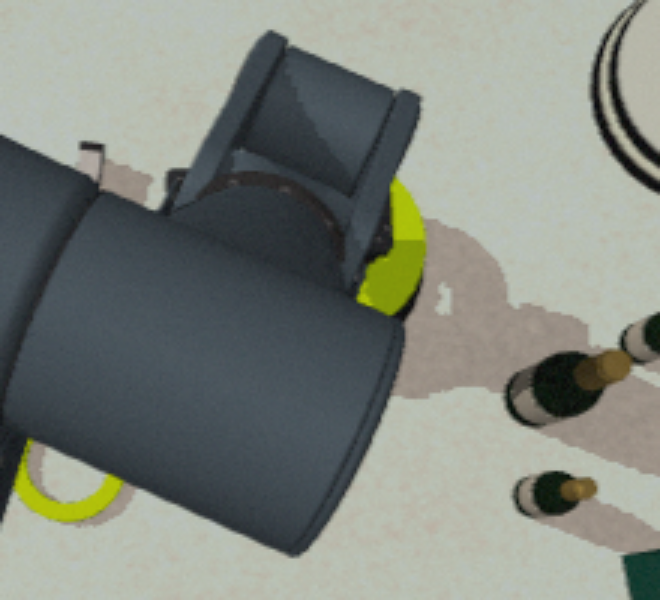

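View pics/s2.png

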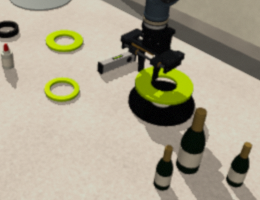

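Held level, and side view shows the ring just above the base. Lowering it.

>>> {"op": "apply_moves", "data": {
  "plan": "-0.05 -0.04 0.1 0 0 0;0 0 0.2 0 0 0;0 0 0.2 0 0 0;0 0 0.2 0 0 0;0 0 0.16 0 0 0;0 0 0.1 0 0 0;0 0 0.06 0 0 0;0 0 0.04 0 0 0;0 0 0 0 0 0;0 0 0 0 0 0"
}}

```text
time_s: 6.57
position: [0.6325, -0.1818, 0.0274]
tcp_rot: [[-1.0, 0.001, 0.001], [0.001, 1.0, -0.0], [-0.001, -0.0, -1.0]]
force: [-0.2, 0.0, -3.5]
opening: 0.557
grasp_force: 28.9
```

```bash
python3 - <<'E'
from h import *
np.set_printoptions(precision=4,suppress=True)
s=bot.read_state();p=s["position"];print(p,s["opening"],s["force"])
c=cam("wrist");img=capture("wrist");cv2.imwrite("pics/w2.png",img[:,:,::-1])
for r in rings(img,c,.032):print(r)
img=capture("side");cv2.imwrite("pics/s3.png",cv2.resize(img[170:270,340:470,::-1],None,fx=5,fy=5))
for r in rings(img,cam("side"),.031):print(r)
E
```

```text
[ 0.6325 -0.1818  0.0274] 0.5574660569538312 [-0.1839  0.0123 -3.4872]
(np.False_, array([ 0.6646, -0.3159,  0.0083]), array([107.1932, 288.5795]))
(np.False_, array([ 0.6613, -0.188 ,  0.0184]), array([311.524 , 283.3029]))
(np.False_, array([ 0.619 , -0.2458,  0.0731]), array([210.6339, 175.9483]))
(np.False_, array([ 0.6261, -0.2516,  0.083 ]), array([402.3961, 217.1111]))
(np.False_, array([ 0.4184, -0.0113,  0.0592]), array([301.5   , 208.9884]))
(np.True_, array([ 0.4174, -0.0116,  0.0356]), array([301.3019, 208.8113]))
(np.False_, array([0.6058, 0.2083, 0.0741]), array([303.9659, 160.3295]))
(np.True_, array([0.6066, 0.2077, 0.0356]), array([304.    , 160.1364]))
```

View pics/w2.png

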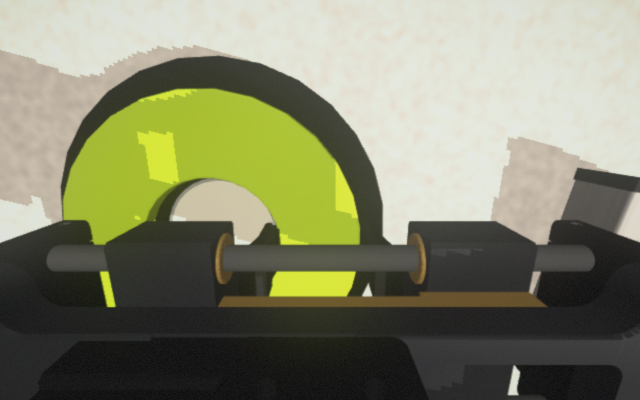

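View pics/s3.png

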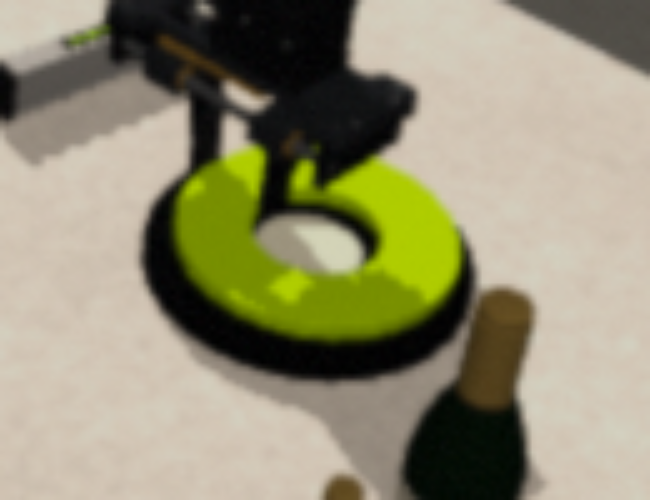

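```bash
cat >> h.py <<'E'
def fixc(xy,r):
    xy=xy[:,:2]; s=least_squares(lambda v:np.hypot(*(xy-v).T)-r,xy.mean(0)); return s.x,s.fun*1000
E
python3 - <<'E'
from h import *
np.set_printoptions(precision=4,suppress=True)
c=cam("wrist")
k=cv2.imread("pics/w2.png")
cv2.imwrite("pics/w2c.png",cv2.resize(k[40:240,50:400],None,fx=2.2,fy=2.2))
print(fixc(ray(c,[(222,56),(150,72),(100,108),(75,145),(300,75),(350,120),(374,170),(382,205)],.018),.103))
print(fixc(ray(c,[(210,88),(120,116),(75,165),(62,210),(290,106),(340,155),(358,200)],.0341),.088))
c=cam("side"); f=lambda L:np.array(L)/5+[340,170]
print(fixc(ray(c,f([(145,250),(165,305),(220,350),(300,376),(390,370),(455,325),(475,270)]),.016),.103))
print(fixc(ray(c,f([(173,225),(195,275),(250,320),(330,338),(410,325),(455,285),(463,235),(430,190)]),.033),.088))
E
```

```text
(array([ 0.6327, -0.2428]), array([ 0.7845, -1.2489, -1.5046, -0.7994,  2.757 ,  1.0517, -1.8815,
       -2.5114]))
(array([ 0.6348, -0.2434]), array([-0.7318, -2.0863, -0.0408,  1.7159,  2.3175,  0.9322, -1.3965]))
(array([ 0.6256, -0.2493]), array([-2.8842, -1.0239,  0.9125,  2.0018, -0.0847, -4.1431,  0.5176]))
(array([ 0.6302, -0.2527]), array([ 1.8213, -0.0328,  3.3445,  1.6307, -0.49  , -2.2504,  2.102 ,
        4.6549]))
```

Ring is about 2 mm too far in +x. Correct it, seat it and release.

>>> {"op": "apply_moves", "data": {
  "plan": "0.05 0.02 0.03 0 0 0;0 0 0.03 0 0 0;0 0 0.02 0 0 0;0 0 0 0 0 0;0 0 0 0 0 0"
}}

```text
time_s: 7.08
position: [0.6296, -0.1807, 0.0234]
tcp_rot: [[-1.0, 0.001, -0.0], [0.001, 1.0, -0.0], [0.0, -0.0, -1.0]]
force: [-1.3, 1.2, -1.0]
opening: 0.551
grasp_force: 28.9
```

>>> {"op": "apply_moves", "data": {
  "plan": "0 0 0 0 0 0;0 0 0 0 0 0;0 0 0 0 0 0;0 0 0 0 0 0;0 0 0 0 0 0;0 0 0 0 0 0;0 0 0 0 0 0;0 0 0 0 0 0",
  "gripper": 1
}}

```text
time_s: 7.75
position: [0.6298, -0.1807, 0.0232]
tcp_rot: [[-1.0, 0.001, 0.0], [0.001, 1.0, -0.0], [-0.0, -0.0, -1.0]]
force: [-0.3, 0.5, 0.1]
opening: 0.986
grasp_force: 0.0
```

>>> {"op": "apply_moves", "data": {
  "plan": "0 0 -0.1 0 0 0;0 0 -0.4 0 0 0;0 0 -0.6 0 0 0;0 0 -0.6 0 0 0;0 0.4 -0.3 0 0 0;0 0.8 0 0 0 0;0 0.8 0 0 0 0;0 0.8 0 0 0 0;0 0.8 0 0 0 0;0 0.8 0 0 0 0"
}}

```text
time_s: 8.58
position: [0.6297, 0.0409, 0.1238]
tcp_rot: [[-1.0, 0.001, 0.001], [0.001, 1.0, -0.0], [-0.001, -0.0, -1.0]]
force: [1.1, 0.6, 0.5]
opening: 1.002
grasp_force: 0.0
```

>>> {"op": "apply_moves", "data": {
  "plan": "0 0.8 0 0 0 0;0 0.8 0 0 0 0;0 0.8 0 0 0 0;0 0.8 0 0 0 0;0 0.8 0 0 0 0;0 0.6 0 0 0 0;0 0.4 0 0 0 0;0 0 0 0 0 0;0 0 0 0 0 0;0 0 0 0 0 0"
}}

```text
time_s: 9.42
position: [0.6299, 0.2886, 0.1232]
tcp_rot: [[-1.0, 0.001, -0.0], [0.001, 1.0, -0.001], [0.0, -0.001, -1.0]]
force: [0.0, 1.0, -0.0]
opening: 1.002
grasp_force: 0.0
```

```bash
python3 - <<'E'
from h import *
np.set_printoptions(precision=4,suppress=True)
s=bot.read_state();print(s["position"])
img=capture("top");c=cam("top")
k=img[100:190,340:440];cv2.imwrite("pics/t4.png",cv2.resize(k[:,:,::-1],None,fx=6,fy=6,interpolation=cv2.INTER_CUBIC))
print("ring tops z=.03")
for r in rings(img,c,.030):print(r)
g=cv2.cvtColor(img,cv2.COLOR_RGB2GRAY); m=(g<60).astype("uint8"); m[:,:340]=0;m[:,435:]=0;m[:100]=0;m[195:]=0
cs,_=cv2.findContours(m,cv2.RETR_EXTERNAL,cv2.CHAIN_APPROX_NONE)
k=max(cs,key=len)[:,0]; print("base",len(k),circ(ray(c,k,.018)))
w=cam("wrist");img=capture("wrist")
for r in rings(img,w,.012):print("w",r)
E
```

```text
[0.6299 0.2886 0.1232]
ring tops z=.03
(np.False_, array([0.4338, 0.009 , 0.0557]), array([302.0545, 213.6273]))
(np.True_, array([0.4336, 0.0087, 0.0398]), array([302.2078, 213.7662]))
(np.False_, array([0.6203, 0.228 , 0.0677]), array([226.3483, 151.9851]))
(np.False_, array([ 0.6309, -0.2444,  0.0872]), array([387.1566, 145.0783]))
(np.True_, array([ 0.6307, -0.2441,  0.0396]), array([387.24, 144.92]))
base 191 [ 0.6296 -0.2433  0.1007]
w (np.False_, array([0.625 , 0.2352, 0.0694]), array([266.2881, 187.3513]))
w (np.True_, array([0.6272, 0.2359, 0.0387]), array([268.4587, 190.8394]))
w (np.False_, array([0.4772, 0.0377, 0.0231]), array([30.5376, 22.1329]))
```

View pics/t4.png

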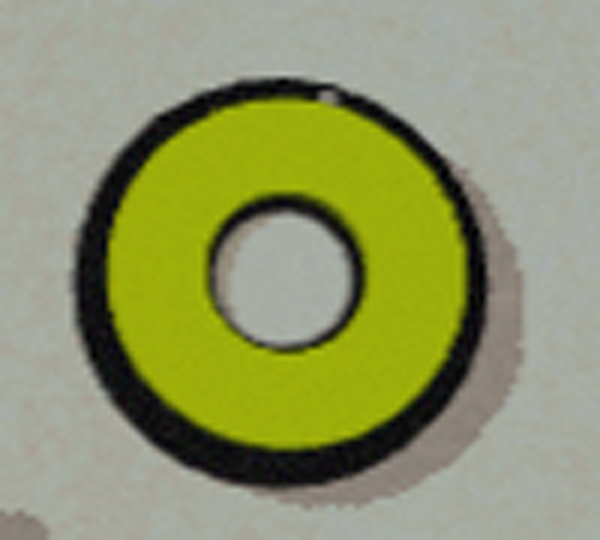

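The large ring lies centred on the base: the top fit puts ring (0.631,-0.244) on base (0.630,-0.244). Now gripping the medium ring.

>>> {"op": "apply_moves", "data": {
  "plan": "0.07 0.03 0.2 0 0 0;0 0 0.4 0 0 0;0 0 0.5 0 0 0;0 0 0.5 0 0 0;0 0 0.4 0 0 0;0 0 0.2 0 0 0;0 0 0.1 0 0 0;0 0 0.05 0 0 0;0 0 0 0 0 0;0 0 0 0 0 0"
}}

```text
time_s: 10.35
position: [0.6276, 0.2909, 0.0069]
tcp_rot: [[-1.0, 0.001, 0.002], [0.001, 1.0, 0.001], [-0.002, 0.001, -1.0]]
force: [0.8, -0.1, -0.2]
opening: 1.002
grasp_force: 0.0
```

>>> {"op": "apply_moves", "data": {
  "plan": "0 0 0 0 0 0;0 0 0 0 0 0;0 0 0 0 0 0;0 0 0 0 0 0;0 0 0 0 0 0;0 0 0 0 0 0;0 0 0 0 0 0;0 0 0 0 0 0;0 0 0 0 0 0;0 0 0 0 0 0",
  "gripper": -1
}}

```text
time_s: 11.18
position: [0.6266, 0.2909, 0.0056]
tcp_rot: [[-1.0, 0.001, 0.0], [0.001, 1.0, 0.0], [-0.0, 0.0, -1.0]]
force: [0.0, 0.1, -0.2]
opening: 0.38
grasp_force: 28.8
```

>>> {"op": "apply_moves", "data": {
  "plan": "0 0 -0.1 0 0 0;0 0 -0.3 0 0 0;0 0 -0.5 0 0 0;0 0 -0.5 0 0 0;0 0 -0.5 0 0 0;0 -0.2 -0.2 0 0 0;0 -0.5 0 0 0 0;0 -0.7 0 0 0 0;0 -0.7 0 0 0 0;0 -0.7 0 0 0 0"
}}

```text
time_s: 12.02
position: [0.6257, 0.149, 0.111]
tcp_rot: [[-1.0, -0.0, -0.0], [-0.0, 1.0, -0.0], [0.0, -0.0, -1.0]]
force: [0.8, 0.2, -0.5]
opening: 0.379
grasp_force: 28.8
```

>>> {"op": "apply_moves", "data": {
  "plan": "0 -0.7 0 0 0 0;0 -0.7 0 0 0 0;0 -0.7 0 0 0 0;0 -0.7 0 0 0 0;0 -0.7 0 0 0 0;0 -0.7 0 0 0 0;0 -0.7 0 0 0 0;-0.03 -0.7 0 0 0 0;-0.03 -0.6 0 0 0 0;0 -0.37 0 0 0 0"
}}

```text
time_s: 12.85
position: [0.6287, -0.1823, 0.111]
tcp_rot: [[-1.0, 0.003, 0.001], [0.003, 1.0, -0.002], [-0.001, -0.002, -1.0]]
force: [0.4, -0.3, -1.6]
opening: 0.378
grasp_force: 28.8
```

>>> {"op": "apply_moves", "data": {
  "plan": "0 -0.2 0.1 0 0 0;0 0 0.3 0 0 0;0 0 0.3 0 0 0;0 0 0.2 0 0 0;0 0 0.2 0 0 0;0 0 0.1 0 0 0;0 0 0.05 0 0 0;0 0 0 0 0 0;0 0 0 0 0 0;0 0 0 0 0 0"
}}

```text
time_s: 13.68
position: [0.6298, -0.1878, 0.049]
tcp_rot: [[-1.0, 0.0, 0.001], [0.0, 1.0, -0.001], [-0.001, -0.001, -1.0]]
force: [-0.2, 0.4, -0.8]
opening: 0.38
grasp_force: 28.8
```

>>> {"op": "apply_moves", "data": {
  "plan": "0 0 0.1 0 0 0;0 0 0.07 0 0 0;0 0 0.05 0 0 0;0 0 0.03 0 0 0;0 0 0.01 0 0 0;0 0 0 0 0 0;0 0 0 0 0 0;0 0 0 0 0 0"
}}

```text
time_s: 14.35
position: [0.6289, -0.1876, 0.0356]
tcp_rot: [[-1.0, 0.001, -0.0], [0.001, 1.0, 0.0], [0.0, 0.0, -1.0]]
force: [-2.0, 0.5, 4.2]
opening: 0.385
grasp_force: 28.8
```

>>> {"op": "apply_moves", "data": {
  "plan": "0 0 0 0 0 0;0 0 0 0 0 0;0 0 0 0 0 0;0 0 0 0 0 0;0 0 0 0 0 0;0 0 0 0 0 0;0 0 0 0 0 0;0 0 0 0 0 0",
  "gripper": 1
}}

```text
time_s: 15.02
position: [0.6292, -0.1877, 0.0351]
tcp_rot: [[-1.0, 0.001, 0.0], [0.001, 1.0, -0.0], [-0.0, -0.0, -1.0]]
force: [-0.0, -0.7, -0.0]
opening: 0.904
grasp_force: 0.0
```

>>> {"op": "apply_moves", "data": {
  "plan": "0 0 -0.1 0 0 0;0 0 -0.4 0 0 0;0 0 -0.6 0 0 0;0.1 0.1 -0.6 0 0 0;0.4 0.5 0 0 0 0;0.6 0.7 0 0 0 0;0.6 0.7 0 0 0 0;0.6 0.7 0 0 0 0;0.6 0.7 0 0 0 0;0.5 0.7 0 0 0 0"
}}

```text
time_s: 15.85
position: [0.4699, 0.0039, 0.1208]
tcp_rot: [[-1.0, 0.002, 0.0], [0.002, 1.0, -0.0], [-0.0, -0.0, -1.0]]
force: [0.4, -0.1, -0.3]
opening: 0.997
grasp_force: 0.0
```

>>> {"op": "apply_moves", "data": {
  "plan": "0.3 0.5 0.1 0 0 0;0.2 0.3 0.4 0 0 0;0 0 0.4 0 0 0;0 0 0.3 0 0 0;0 0 0 0 0 0;0 0 0 0 0 0;0 0 0 0 0 0"
}}

```text
time_s: 16.43
position: [0.4475, 0.0426, 0.0609]
tcp_rot: [[-1.0, 0.001, 0.001], [0.001, 1.0, -0.0], [-0.001, -0.0, -1.0]]
force: [-0.6, -0.2, 0.3]
opening: 0.999
grasp_force: 0.0
```

```bash
python3 - <<'E'
from h import *
np.set_printoptions(precision=4,suppress=True)
s=bot.read_state();print(s["position"])
img=capture("top");c=cam("top")
cv2.imwrite("pics/t5.png",cv2.resize(img[100:250,260:440,::-1],None,fx=4,fy=4,interpolation=cv2.INTER_CUBIC))
cv2.imwrite("pics/w5.png",capture("wrist")[:,:,::-1])
for r in rings(img,c,.042):print(r)
E
```

```text
[0.4475 0.0426 0.0609]
(np.False_, array([0.4204, 0.001 , 0.0406]), array([309.7778, 226.6667]))
(np.False_, array([ 0.6278, -0.2421,  0.0862]), array([387.1506, 145.0663]))
(np.True_, array([ 0.6285, -0.2421,  0.0387]), array([387.4189, 144.5946]))
```

View pics/t5.png

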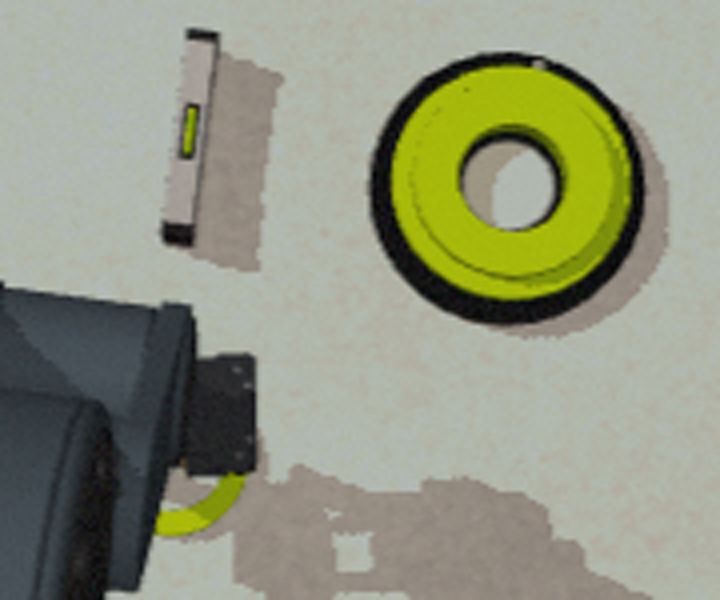

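The top crop shows the medium ring seated concentrically on the large one, their shared bore at about (511,180). Now gripping the small ring.

>>> {"op": "apply_moves", "data": {
  "plan": "0.27 0.31 0 0 0 0;0 0 0.2 0 0 0;0 0 0.3 0 0 0;0 0 0.3 0 0 0;0 0 0.2 0 0 0;0 0 0.1 0 0 0;0 0 0.02 0 0 0;0 0 0 0 0 0;0 0 0 0 0 0"
}}

```text
time_s: 17.28
position: [0.4337, 0.0582, 0.0048]
tcp_rot: [[-1.0, 0.001, 0.001], [0.001, 1.0, -0.0], [-0.001, -0.0, -1.0]]
force: [0.1, 1.3, 0.9]
opening: 0.997
grasp_force: 0.0
```

>>> {"op": "apply_moves", "data": {
  "plan": "0 0 0 0 0 0;0 0 0 0 0 0;0 0 0 0 0 0;0 0 0 0 0 0;0 0 0 0 0 0;0 0 0 0 0 0;0 0 0 0 0 0;0 0 0 0 0 0;0 0 0 0 0 0;0 0 0 0 0 0",
  "gripper": -1
}}

```text
time_s: 18.12
position: [0.4332, 0.0584, 0.0042]
tcp_rot: [[-1.0, 0.001, -0.0], [0.001, 1.0, 0.0], [0.0, 0.0, -1.0]]
force: [0.3, 0.9, -1.2]
opening: 0.328
grasp_force: 0.0
```

>>> {"op": "apply_moves", "data": {
  "plan": "0 0 0 0 0 0;0 0 0 0 0 0;0 0 0 0 0 0;0 0 -0.1 0 0 0;0 0 -0.3 0 0 0;0 0 -0.5 0 0 0;0 0 -0.5 0 0 0;0 0 -0.5 0 0 0;0 0 -0.2 0 0 0;0 0 0 0 0 0"
}}

```text
time_s: 18.95
position: [0.4346, 0.0583, 0.1116]
tcp_rot: [[-1.0, 0.001, 0.006], [0.001, 1.0, -0.001], [-0.006, -0.001, -1.0]]
force: [0.0, 0.0, -0.5]
opening: 0.188
grasp_force: 29.9
```

```bash
python3 - <<'E'
from h import *
s=bot.read_state();print(s["position"],s["opening"])
a=capture("wrist");b=capture("side")[120:240,230:370]
b=cv2.resize(b,None,fx=400/120,fy=400/120)
cv2.imwrite("pics/ws6.png",cv2.resize(np.hstack([a,b])[:,:,::-1],(800,290)))
E
```

```text
[0.43463484 0.05832382 0.11164889] 0.18809231773507132
```

View pics/ws6.png

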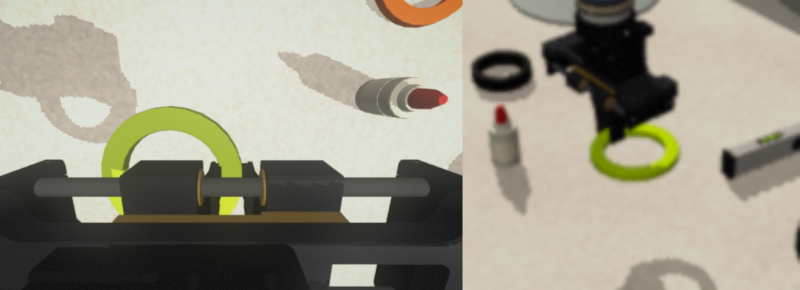

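The small ring is gripped and level, seen at (172,160) in the wrist half. Carrying it over.

>>> {"op": "apply_moves", "data": {
  "plan": "-0.2 -0.2 0 0 0 0;-0.4 -0.5 0 0 0 0;-0.5 -0.7 0 0 0 0;-0.5 -0.7 0 0 0 0;-0.5 -0.7 0 0 0 0;-0.5 -0.7 0 0 0 0;-0.5 -0.7 0 0 0 0;-0.4 -0.5 0 0 0 0;-0.3 -0.3 0 0 0 0;-0.1 -0.08 0 0 0 0"
}}

```text
time_s: 19.88
position: [0.6265, -0.1952, 0.1073]
tcp_rot: [[-1.0, 0.004, 0.002], [0.004, 1.0, -0.002], [-0.002, -0.002, -1.0]]
force: [0.6, -0.3, -1.6]
opening: 0.189
grasp_force: 29.9
```

>>> {"op": "apply_moves", "data": {
  "plan": "0 0 0.1 0 0 0;0 0 0.3 0 0 0;0 0 0.3 0 0 0;0 0 0.2 0 0 0;0 0 0.1 0 0 0;0 0 0.05 0 0 0;0 0 0 0 0 0;0 0 0 0 0 0;0 0 0 0 0 0"
}}

```text
time_s: 20.63
position: [0.6246, -0.1904, 0.0575]
tcp_rot: [[-1.0, 0.001, 0.001], [0.001, 1.0, -0.001], [-0.001, -0.001, -1.0]]
force: [0.0, -0.6, -1.2]
opening: 0.192
grasp_force: 29.9
```

```bash
python3 - <<'E'
from h import *
np.set_printoptions(precision=4,suppress=True)
s=bot.read_state();print(s["position"],s["opening"],s["force"])
a=capture("wrist")[:,60:460];b=capture("side")[160:260,335:435]
b=cv2.resize(b,(400,400),interpolation=cv2.INTER_CUBIC)
cv2.imwrite("pics/ws7.png",np.hstack([a,b])[:,:,::-1])
E
```

```text
[ 0.6246 -0.1904  0.0575] 0.19166700319884108 [ 0.0301 -0.5904 -1.1967]
```

View pics/ws7.png

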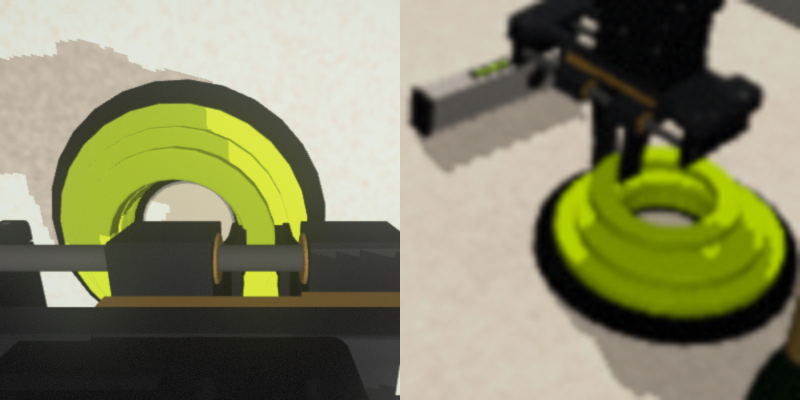

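```bash
python3 - <<'E'
from h import *
np.set_printoptions(precision=4,suppress=True)
c=cam("wrist")
a=cv2.imread("pics/ws7.png")[70:240,30:350]; cv2.imwrite("pics/w7c.png",cv2.resize(a,None,fx=2.5,fy=2.5,interpolation=cv2.INTER_CUBIC))
f=lambda L:np.array(L)+[60,0]
print(fixc(ray(c,f([(190,146),(260,190),(273,225),(130,180),(110,215)]),.0653),.058))
print("base",fixc(ray(c,f([(55,195),(80,135),(120,100),(185,80),(240,92),(290,130),(315,175),(324,210)]),.018),.103))
E
```

```text
(array([ 0.634 , -0.2316]), array([ 7.1529, -0.6197, -6.1976, -1.7275, -5.6301]))
base (array([ 0.6344, -0.2436]), array([-1.5474, -2.2536, -1.1581,  2.287 ,  2.1639,  0.1383, -2.4282,
       -2.3648]))
```

View pics/w7c.png

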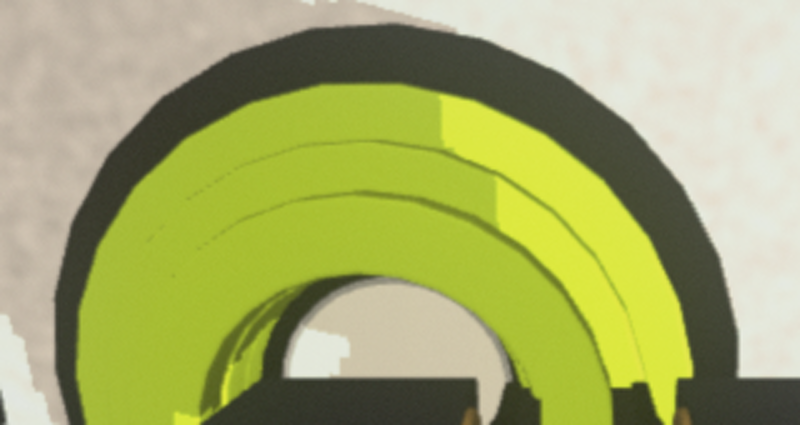

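```bash
python3 - <<'E'
from h import *
np.set_printoptions(precision=4,suppress=True)
c=cam("wrist"); f=lambda L:np.array(L)/2.5+[90,70]
print("small",fixc(ray(c,f([(370,192),(490,225),(550,275),(592,335),(610,385),(240,220),(175,275)]),.0653),.058))
print("med",fixc(ray(c,f([(370,140),(450,155),(530,198),(590,255),(625,310),(300,147),(240,165),(150,240)]),.042),.073))
print("large",fixc(ray(c,f([(400,83),(250,103),(185,137),(135,185),(97,245),(78,310),(480,103),(600,178),(650,240),(680,300),(692,360)]),.030),.088))
E
```

```text
small (array([ 0.6275, -0.2388]), array([ 0.278 ,  0.7777,  0.0159, -0.36  , -0.7001, -0.101 , -0.7591]))
med (array([ 0.6318, -0.2447]), array([ 0.348 ,  0.3442, -0.2295, -0.2957, -0.0878, -0.1044,  0.1985,
       -0.5133]))
large (array([ 0.6324, -0.2452]), array([ 0.2641, -0.0365,  0.1679, -0.1301, -0.0893, -0.3466, -0.0168,
       -0.0317, -0.1005,  0.1505, -0.4808]))
```

The small ring is 4 mm short in x and 6 mm off in y, which agrees with the TCP shortfall. Correcting both, then setting it down.

>>> {"op": "apply_moves", "data": {
  "plan": "-0.04 -0.06 0 0 0 0;-0.045 -0.06 0 0 0 0;0 0 0.08 0 0 0;0 0 0.06 0 0 0;0 0 0.04 0 0 0;0 0 0.03 0 0 0;0 0 0 0 0 0;0 0 0 0 0 0;0 0 0 0 0 0"
}}

```text
time_s: 21.48
position: [0.628, -0.1962, 0.0462]
tcp_rot: [[-1.0, 0.001, -0.001], [0.001, 1.0, 0.0], [0.001, 0.0, -1.0]]
force: [-1.2, -0.4, 2.1]
opening: 0.191
grasp_force: 29.9
```

Touching down (about +2 N on the tool). Release and rise.

>>> {"op": "apply_moves", "data": {
  "plan": "0 0 0 0 0 0;0 0 0 0 0 0;0 0 0 0 0 0;0 0 0 0 0 0;0 0 0 0 0 0;0 0 0 0 0 0;0 0 0 0 0 0;0 0 0 0 0 0",
  "gripper": 0.2
}}

```text
time_s: 22.15
position: [0.6284, -0.1963, 0.0462]
tcp_rot: [[-1.0, 0.001, 0.0], [0.001, 1.0, -0.0], [-0.0, -0.0, -1.0]]
force: [0.6, 0.2, -0.0]
opening: 0.592
grasp_force: 0.0
```

>>> {"op": "apply_moves", "data": {
  "plan": "0 0 -0.1 0 0 0;0 0 -0.3 0 0 0;0 0 -0.6 0 0 0;0 0 -0.7 0 0 0;0 0 -0.7 0 0 0;0.2 -0.1 -0.7 0 0 0;0.4 -0.1 -0.6 0 0 0;0.5 -0.1 -0.3 0 0 0;0.5 -0.1 0 0 0 0;0.4 -0.1 0 0 0 0",
  "gripper": 1
}}

```text
time_s: 22.98
position: [0.5274, -0.2215, 0.2485]
tcp_rot: [[-1.0, 0.001, 0.003], [0.001, 1.0, -0.002], [-0.003, -0.002, -1.0]]
force: [-0.1, -0.4, 0.1]
opening: 0.994
grasp_force: 0.0
```

```bash
python3 - <<'E'
from h import *
np.set_printoptions(precision=4,suppress=True)
s=bot.read_state();p=s["position"];print(p)
c=cam("side");img=capture("side")
# bottle axis neck: gold mask
hsv=cv2.cvtColor(img,cv2.COLOR_RGB2HSV)
def gold(img,box):
    h=cv2.cvtColor(img,cv2.COLOR_RGB2HSV);m=cv2.inRange(h,(10,80,40),(25,255,255));M=np.zeros_like(m);x0,y0,x1,y1=box;M[y0:y1,x0:x1]=m[y0:y1,x0:x1];return M
def axisfit(n,img,box):
    c=cam(n);M=gold(img,box);pts=np.argwhere(M)[:,::-1].mean(0);return c,pts,M.sum()/255
t=capture("top")
a=axisfit("side",img,(425,222,455,262));b=axisfit("top",t,(465,170,495,205))
print(a[1:],b[1:])
# triangulate bottle: neck centroid at (x,y,~.167)
P=least_squares(lambda q:np.r_[proj(a[0],[*q[:2],q[2]])[0]-a[1],proj(b[0],[*q[:2],q[2]])[0]-b[1]],[.487,-.453,.167]);print(P.x,P.fun)
cv2.imwrite("pics/ts8.png",np.hstack([cv2.resize(t[100:200,340:440],(400,400)),cv2.resize(img[160:260,350:450],(400,400))])[:,:,::-1])
E
```

```text
[ 0.5274 -0.2215  0.2485]
(array([438.4847, 239.5191]), np.float64(262.0)) (array([480.3102, 182.7807]), np.float64(187.0))
[ 0.4904 -0.4509  0.1705] [ 0.0608 -0.0178 -0.0428  0.0506]
```

View pics/ts8.png

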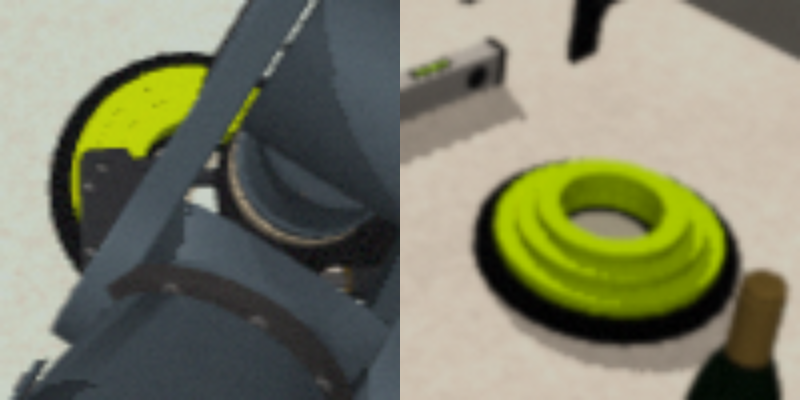

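The three rings sit as an even stepped stack in the side view. The bottle neck triangulates to about (0.490,-0.451), so I'm going above it.

>>> {"op": "apply_moves", "data": {
  "plan": "0.1 -0.3 0 0 0 0;0.1 -0.6 0 0 0 0;0.1 -0.7 0 0 0 0;0.1 -0.7 0 0 0 0;0.1 -0.7 0 0 0 0;0.1 -0.7 0 0 0 0;0.1 -0.5 0 0 0 0;0 -0.35 0 0 0 0;0 0 0 0 0 0;0 0 0 0 0 0"
}}

```text
time_s: 23.92
position: [0.4935, -0.449, 0.2456]
tcp_rot: [[-1.0, 0.002, 0.0], [0.002, 1.0, 0.001], [-0.0, 0.001, -1.0]]
force: [0.5, 0.6, -0.2]
opening: 1.005
grasp_force: 0.0
```

```bash
python3 - <<'E'
from h import *
np.set_printoptions(precision=4,suppress=True)
s=bot.read_state();p=s["position"];print(p)
c=cam("wrist");img=capture("wrist");cv2.imwrite("pics/w9.png",img[:,:,::-1])
print(proj(c,[[.49,-.451,.2],[.489,-.451,.17]]))
t=capture("top");cv=cam("top");i=rings(t,cv,.054)
for r in i:print(r)
cv2.imwrite("pics/t9.png",cv2.resize(t[100:190,340:440,::-1],None,fx=6,fy=6,interpolation=cv2.INTER_CUBIC))
E
```

```text
[ 0.4935 -0.449   0.2456]
[[318.7248 210.5384]
 [318.8992 199.3609]]
(np.False_, array([ 0.6299, -0.2394,  0.0804]), array([385.7436, 138.6256]))
```

View pics/w9.png

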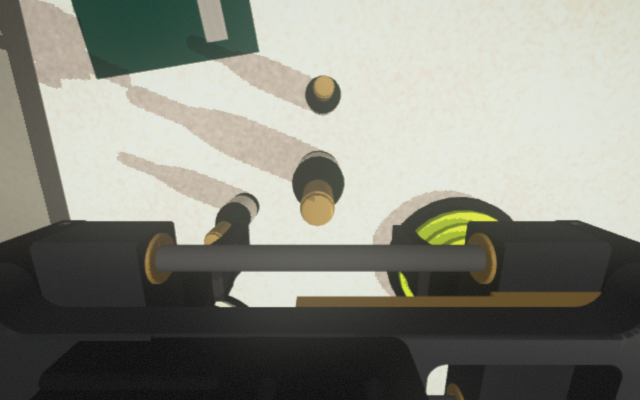

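View pics/t9.png

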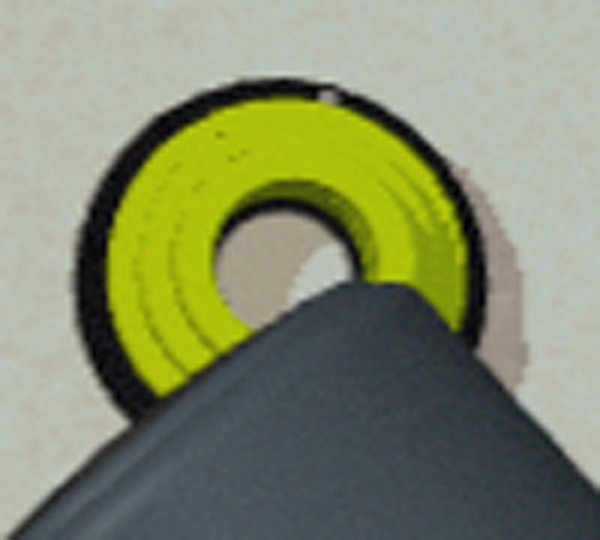

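The bottle mouth appears at (317,209) against a predicted (319,210), so (0.490,-0.4515) holds. Descending onto the neck.

>>> {"op": "apply_moves", "data": {
  "plan": "0.08 -0.05 0 0 0 0;0 0 0.2 0 0 0;0 0 0.3 0 0 0;0 0 0.4 0 0 0;0 0 0.4 0 0 0;0 0 0.3 0 0 0;0 0 0.2 0 0 0;0 0 0.08 0 0 0;0 0 0 0 0 0;0 0 0 0 0 0"
}}

```text
time_s: 24.85
position: [0.4895, -0.4513, 0.1527]
tcp_rot: [[-1.0, 0.0, 0.001], [0.0, 1.0, -0.001], [-0.001, -0.001, -1.0]]
force: [0.4, 0.7, 0.2]
opening: 1.002
grasp_force: 0.0
```

>>> {"op": "apply_moves", "data": {
  "plan": "0 0 0 0 0 0;0 0 0 0 0 0;0 0 0 0 0 0;0 0 0 0 0 0;0 0 0 0 0 0;0 0 0 0 0 0;0 0 0 0 0 0;0 0 0 0 0 0;0 0 0 0 0 0;0 0 0 0 0 0",
  "gripper": -1
}}

```text
time_s: 25.68
position: [0.4891, -0.4512, 0.1522]
tcp_rot: [[-1.0, 0.001, 0.0], [0.001, 1.0, -0.0], [-0.0, -0.0, -1.0]]
force: [0.2, -0.6, 0.1]
opening: 0.32
grasp_force: 0.1
```

>>> {"op": "apply_moves", "data": {
  "plan": "0 0 0 0 0 0;0 0 0 0 0 0;0 0 0 0 0 0;0 0 0 0 0 0;0 0 0 0 0 0"
}}

```text
time_s: 26.1
position: [0.4891, -0.4513, 0.1521]
tcp_rot: [[-1.0, 0.001, 0.0], [0.001, 1.0, -0.0], [-0.0, -0.0, -1.0]]
force: [-1.0, -1.5, -0.4]
opening: 0.311
grasp_force: 30.0
```

>>> {"op": "apply_moves", "data": {
  "plan": "0 0 -0.1 0 0 0;0 0 -0.2 0 0 0;0 0 -0.3 0 0 0;0 0 -0.4 0 0 0;0 0 -0.4 0 0 0;0 0 -0.4 0 0 0;0 0 -0.2 0 0 0;0 0 -0.1 0 0 0;0 0 0 0 0 0"
}}

```text
time_s: 26.85
position: [0.4895, -0.4514, 0.2586]
tcp_rot: [[-1.0, 0.001, 0.001], [0.001, 1.0, -0.002], [-0.001, -0.002, -1.0]]
force: [0.2, 0.1, -2.5]
opening: 0.313
grasp_force: 30.0
```

>>> {"op": "apply_moves", "data": {
  "plan": "-0.1 0.1 0 0 0 0;-0.2 0.3 0 0 0 0;-0.3 0.5 0 0 0 0;-0.4 0.6 0 0 0 0;-0.4 0.6 0 0 0 0;-0.4 0.6 0 0 0 0;-0.4 0.6 0 0 0 0;-0.3 0.5 0 0 0 0;-0.2 0.24 0 0 0 0;-0.12 0.1 0 0 0 0"
}}

```text
time_s: 27.68
position: [0.631, -0.2408, 0.2555]
tcp_rot: [[-1.0, -0.003, -0.003], [-0.003, 1.0, 0.002], [0.003, 0.002, -1.0]]
force: [0.1, -0.1, -2.7]
opening: 0.314
grasp_force: 30.0
```

>>> {"op": "apply_moves", "data": {
  "plan": "0 0 0 0 0 0;0 0 0 0 0 0;0 0 0 0 0 0;0 0 0 0 0 0"
}}

```text
time_s: 28.02
position: [0.6294, -0.2461, 0.257]
tcp_rot: [[-1.0, 0.003, -0.001], [0.003, 1.0, -0.0], [0.001, -0.0, -1.0]]
force: [-1.2, -0.3, -3.0]
opening: 0.312
grasp_force: 30.0
```

```bash
python3 - <<'E'
from h import *
s=bot.read_state();print(s["position"],s["opening"],s["force"],s["moment"])
b=capture("side")[100:260,330:490]
cv2.imwrite("pics/s10.png",cv2.resize(b[:,:,::-1],(560,560),interpolation=cv2.INTER_CUBIC))
E
```

```text
[ 0.62939548 -0.24606124  0.25698247] 0.3118148008679118 [-1.18343271 -0.28874147 -3.01311139] [ 0.05777186  0.02232987 -0.00540799]
```

View pics/s10.png

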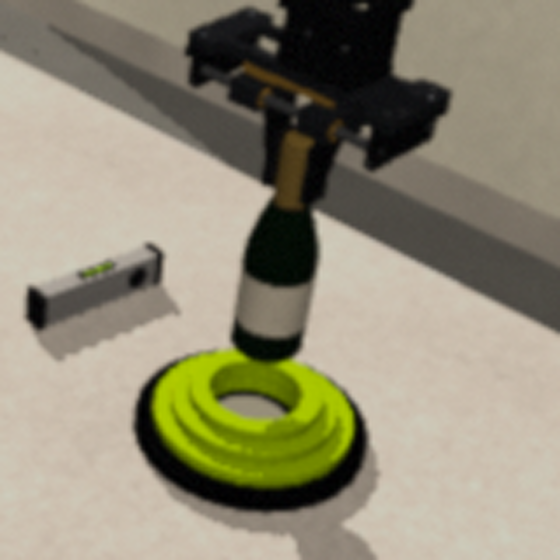

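```bash
python3 - <<'E'
from h import *
c=cam("side");print((proj(c,[[.6294,-.246,.105+h] for h in (0,.1,.18)])-[330,100])*3.5)
E
```

```text
[[263.19314663 344.39082562]
 [280.39871924 246.80809305]
 [295.55695821 160.83697116]]
```

The axis agrees with the projected vertical to within reading error, so I'm lowering it into the well.

>>> {"op": "apply_moves", "data": {
  "plan": "0 0.03 0.1 0 0 0;0 0 0.2 0 0 0;0 0 0.2 0 0 0;0 0 0.2 0 0 0;0 0 0.2 0 0 0;0 0 0.2 0 0 0;0 0 0.2 0 0 0;0 0 0.2 0 0 0;0 0 0.1 0 0 0;0 0 0.05 0 0 0"
}}

```text
time_s: 28.9
position: [0.6298, -0.2424, 0.1731]
tcp_rot: [[-1.0, 0.001, -0.002], [0.001, 1.0, 0.001], [0.002, 0.001, -1.0]]
force: [-0.2, 0.2, -2.9]
opening: 0.315
grasp_force: 30.0
```

>>> {"op": "apply_moves", "data": {
  "plan": "0 0 0.04 0 0 0;0 0 0 0 0 0;0 0 0 0 0 0;0 0 0 0 0 0"
}}

```text
time_s: 29.23
position: [0.6307, -0.243, 0.1734]
tcp_rot: [[-1.0, 0.001, 0.001], [0.001, 1.0, -0.001], [-0.001, -0.001, -1.0]]
force: [0.2, -0.3, -2.7]
opening: 0.315
grasp_force: 30.0
```

>>> {"op": "apply_moves", "data": {
  "plan": "0 0 0.02 0 0 0;0 0 0.02 0 0 0;0 0 0.01 0 0 0;0 0 0 0 0 0;0 0 0 0 0 0;0 0 0 0 0 0"
}}

```text
time_s: 29.73
position: [0.6303, -0.2428, 0.1702]
tcp_rot: [[-1.0, 0.001, -0.0], [0.001, 1.0, 0.0], [0.0, 0.0, -1.0]]
force: [0.3, 0.6, -3.3]
opening: 0.313
grasp_force: 30.0
```

>>> {"op": "apply_moves", "data": {
  "plan": "0 0 0.02 0 0 0;0 0 0 0 0 0;0 0 0 0 0 0;0 0 0 0 0 0"
}}

```text
time_s: 30.07
position: [0.6306, -0.243, 0.1701]
tcp_rot: [[-1.0, 0.001, 0.001], [0.001, 1.0, -0.001], [-0.001, -0.001, -1.0]]
force: [-0.8, 0.6, 3.1]
opening: 0.313
grasp_force: 30.0
```

Foot has touched down (force went from -3 to +3 N). Release.

>>> {"op": "apply_moves", "data": {
  "plan": "0 0 0 0 0 0;0 0 0 0 0 0;0 0 0 0 0 0;0 0 0 0 0 0;0 0 0 0 0 0;0 0 0 0 0 0;0 0 0 0 0 0;0 0 0 0 0 0;0 0 0 0 0 0;0 0 0 0 0 0",
  "gripper": 1
}}

```text
time_s: 30.9
position: [0.6303, -0.2428, 0.1692]
tcp_rot: [[-1.0, 0.001, 0.0], [0.001, 1.0, -0.0], [-0.0, -0.0, -1.0]]
force: [-0.5, 0.2, -0.1]
opening: 0.965
grasp_force: 0.0
```

>>> {"op": "apply_moves", "data": {
  "plan": "0 0 -0.1 0 0 0;0 0 -0.3 0 0 0;0 0 -0.5 0 0 0;0 0 -0.5 0 0 0;0 0 -0.5 0 0 0;0 0 -0.3 0 0 0;0 0 0 0 0 0;0 0 0 0 0 0;0 0 0 0 0 0;0 0 0 0 0 0"
}}

```text
time_s: 31.73
position: [0.6293, -0.2422, 0.2772]
tcp_rot: [[-1.0, 0.001, -0.003], [0.001, 1.0, 0.002], [0.003, 0.002, -1.0]]
force: [0.2, -0.8, 0.2]
opening: 0.997
grasp_force: 0.0
```

```bash
python3 - <<'E'
from h import *
s=bot.read_state();print(s["position"],s["opening"],s["force"])
b=capture("side"); c=cam("side")
cv2.imwrite("pics/s11.png",cv2.resize(b[110:260,330:490,::-1],(640,600),interpolation=cv2.INTER_CUBIC))
print((proj(c,[[.6303,-.2445,.018+h] for h in (.09,.2)])-[330,110])*4)
E
```

```text
[ 0.62932611 -0.24224582  0.2771844 ] 0.9971422805283754 [ 0.18404434 -0.77298712  0.16201285]
[[300.55637004 349.00153788]
 [322.29809857 225.33873194]]
```

View pics/s11.png

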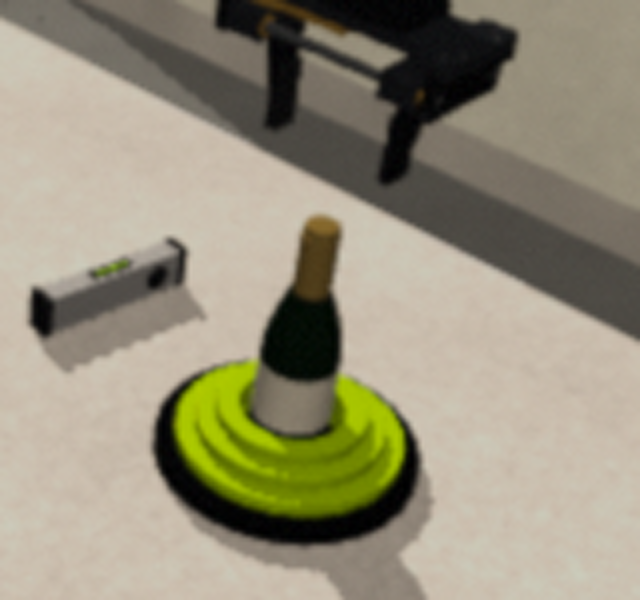

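The bottle stands upright in the centre of the stepped rings, mouth at about (323,225) as predicted, and the gripper is clear of it. Handing in.

```bash
python3 -c "
from rig import bot
print(bot.hand_in())"
```

```text
the job is handed in; nothing more can be done
None
```

I built the stepped display and handed it in: large, medium and small rings centred on the base, with the large wine bottle upright in the middle. The final side picture showed everything in place and the gripper clear, but the hand-in returned no verdict.

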